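# Square up a check cell and hold it in the photometer hatch

## Task

Push the metal check cell on the squaring plate fully home into the plate's corner, its long side flat against the long rail and its end against the short stop, so that it stands square. Then grip it, lift it out and pass it upright down through the narrow hatch on top of the photometer until the line around the cell is level with the hatch's rim, and finish while still holding it there: it hangs in the gripper, still, not let go and not pressed against the hatch. Leave the two bottles and the screwdriver alone.

Things in the scene. Friction and masses are not known exactly. Their poses are not given: they have to be found in the camera images.
- cell: Check cell: loose upright aluminium block, 44 mm (x) by 24 mm (y) by 85 mm tall, 150 to 310 g, standing on the squaring plate, turned up to 0.4 rad from the plate's axes. Plain sides, fine grip ribs near the top, a round glass window below, one dark line all round 35 mm above its underside. Origin: centre of the underside, z up. A half turn looks the same.
- cell_line (a point): Centre of the cell at the height of the dark line, 35 mm above its underside.
- plate: Squaring plate, fixed: steel base 150 (x) by 130 mm (y), top 5 mm above the table, with two dark rails 15 mm thick, tops 25 mm above the table. Long rail along x, inner face at plate y = +50 mm; short stop, 80 mm long, inner face at x = +60 mm. Corner open to -x, -y. Cell fully home: centre at plate x = y = +38 mm, long side along x. Origin: centre of underside, at table height; z up.
- plate_corner (a point): The inner corner where the two rails meet, on top of the base: 60 mm along plate x, 50 mm along y, 5 mm above the table.
- reader: Photometer, fixed: white box 180 (x) by 160 (y) by 108 mm tall; on it an aluminium frame 100 x 76 x 12 mm, its top (the rim) 120 mm above the table, the highest point. Hatch through the frame: 48 mm along x by 28 mm along y, edges broken 2 mm, centred 20 mm to -x of the box's centre. Origin: centre of underside; z up.
- reader_hatch (a point): Centre of the hatch at its rim, 120 mm above the table. The cell has 2 mm clearance on each side; its long side goes along the reader's x. Below the frame is a well 60 x 44 mm, its floor 105 mm below the rim, so a cell let go drops in.
- bottle_a: Bystander: brown glass bottle, 52 mm across, 90 mm tall, loose. Origin: centre of its underside.
- bottle_b: Bystander: brown glass bottle, same size, loose. Origin: centre of its underside.
- driver: Bystander: grey screwdriver, 170 mm long, lying loose on the table. Its x axis runs along the tool.

How it is judged (in metres and radians):
On the way:
1. the cell stands square and home in the corner of the plate (x of cell in the frame of plate between 0.0355 and 0.042 m and y of cell in the frame of plate between 0.0355 and 0.042 m and z of cell in the frame of plate below 0.0075 m and angle between cell's own z axis and vertical below 0.05 rad and angle between the x axis of cell and the x axis of plate, either way round below 0.05 rad), for 0.2 s.
At the end, for the whole second after the job is handed in: After standing home in the corner (2.5 mm, 0.05 rad), the cell hangs still and upright (0.1 rad) in the gripper (over 1.5 N) inside the hatch: line within 5 mm of the rim height, 4 mm of its centre, 0.12 rad of its direction, under 4 N on the photometer (z of cell_line in the frame of reader_hatch between -0.005 and 0.005 m and horizontal distance between cell_line and reader_hatch below 0.004 m and angle between cell's own z axis and vertical below 0.1 rad and angle between the x axis of cell and the x axis of reader, either way round below 0.12 rad and contact force between the fingers and cell above 1.5 N and contact force between cell and reader below 4 N and linear speed of cell below 0.02 m/s); the arm keeps its last pose, push and grip.
It fails at once if a bottle or the screwdriver is disturbed (moved more than 20 mm) (distance of any of bottle_a, bottle_b, driver from where it was at the start of the episode above 0.02 m).
It also fails if it takes over 72 s, if anything falls off the work surface, if the arm or the gripper's body presses on something with over 40 N, if the wrist force passes 120 N, or if a joint passes its speed limit or range.

## Robot

A 6-joint arm with a two-finger parallel gripper is mounted at the origin on the work surface. World frame = base frame: x ahead of the robot, y to its left, z up, the work surface at z = 0. Lengths are in mm, angles in rad, forces in N, time in s.
With the tool pointing down it reaches from about 275 to 750 mm from the base axis. Payload 10.2 kg.
Tool frame: the origin (TCP) lies between the finger pads; the fingertips stand 11 mm ahead of it and the grasp point (between the pads) lies 8 mm behind it (ctrl.nose_length is the distance from the TCP to the fingertips, in mm); x points along the fingers, y is the direction in which the jaws open and shut, and the axes are right-handed (so a half turn about x gives the same grasp; the last joint's range is limited). The gripper opens to 85 mm and grips with 20 to 120 N. Pads are 22 mm wide; open, the fingers measure 114 mm over their backs; the gripper's body (76 mm by 85 mm) begins 54 mm behind the grasp point. The pads swing forward as they close: fully open they stand 13 mm farther back than shut.
Start: joints at [-1.346, 0.313, 1.498, -0, 1.331, -0.223], TCP at [227.305, -473.248, 242.294] pointing down, gripper open.
Joint ranges: [-2.94, 2.94], [-0.97, 2.17], [0.19, 2.56], [-1.23, 4.37], [0.02, 3.11], [-2.88, 2.88]. Speed limits (rad/s): [2.39, 2.39, 3.01, 3.14, 3.14, 3.14].

## Interface

Orientations are given as a unit quaternion [w, x, y, z].
In Python, from rig import ctrl, capture, ticket gives the robot as it stands.
- The arm moves only by the tool step_arm, never from a script. Its argument "commands" is a list of rows, each a list of 2 entries, a list of its own where there are three numbers: the shift along the world's x, y, z normalised to -1 to 1, where 1 is 0.04 m, then the turn about the world's z normalised to -1 to 1, where 1 is 180 degrees. A call has 1 to 5 rows; each row shifts and turns the commanded pose from where the row before left it; what a row does not reach is not made up. A row lasts 1/10 s, in which the tool goes at most 50 mm and 8.59 degrees, less where a joint would pass 70% of its speed; a pose out of reach is approached as far as the arm can. A call with a number of a shift or a turn outside -1 to 1 is refused whole. A call with a gripper value outside its range is refused whole. "gripper" is the closure, from -1 (fully open) to 1 (shut), so that 0 is half open, set as the call begins (left out, the last holds). The fingers move at their own pace and stop on an object; "force" is the grip in N (left out, the last holds). Time passes only in rows, so rows that do not move let the fingers close. It gives the time, the measured TCP pose, the force and the opening at its end, in the units of the state.
- ctrl.sense(): the state, without advancing time (a new reading comes with each control period).
- capture(name): name is "side" or "top"; returns a dict with "image" (420x560x3 uint8, blue, green, red), "fov_y" (degrees; the focal length in pixels is half the picture's height over the tangent of half this angle, whatever the lens; pixels are square), "cx", "cy" (the principal point, pixels), "k1" (the pictures are not rectified: a ray, as slopes to the right and down, at radius r is drawn at 1 + k1 r^2 times it, then the intrinsics apply), "origin" and "orientation" of the camera in the world. Camera axes: x right, y down, z forward; pixel columns grow to the right and rows downward; lengths in mm; the calibration is good to about 2 mm. A picture is of the moment at which its call begins. There is no depth.
- ticket.finish_job(): hands the job in, once; it reports no verdict.
The state is a dict: "time_s": time; "joints": joint angles; "dq": joint speeds; "tau": joint torques, N m; "eef_pos": TCP position; "ee_rot": TCP orientation; "force": force on the tool from outside, world axes, zero at the start; "wrist_torque": the same for the moment, N m; "grip_width": opening from 0.0 (shut) to 1.0 (fully open).
Only numpy, scipy, OpenCV 4.12 (cv2) and the standard library are available. Lean on these libraries where they do the work, as an engineer would, in place of code of your own. Each camera call takes 0.05 s, during which the arm holds its last target.

## Working session

There is one attempt and no reset: what is moved stays moved. The work goes in short steps, Python scripts to look and compute and a tool call to move; the robot and the scene stay as the last step left them, time stands still between calls to the robot, and variables do not carry over. Pictures are saved under pics/ and viewed, and the job is handed in when it is done.

Besides the shell and the picture viewer there is one more tool, called after ">>>" as name(argument=value, ...) on one line, values as JSON. step_arm: Moves the arm, as the interface text tells. Its arguments: {"type":"object","properties":{"commands":{"type":"array","items":{"type":"array"}},"gripper":{"type":"number"},"force":{"type":"number"}},"required":["commands"]}

```bash
mkdir -p pics; ls; python3 - <<'E'
from rig import ctrl, capture, ticket
import cv2
print(ctrl.sense(), ctrl.nose_length)
for n in("side","top"):
    c=capture(n); cv2.imwrite(f"pics/{n}0.png",c.pop("image")); print(n,c)
E
```

```text
pics
{'time_s': 0.0, 'joints': array([-1.34643547e+00,  3.13429115e-01,  1.49842739e+00,  8.86203062e-06,
        1.33101265e+00, -2.23369787e-01]), 'dq': array([ 1.06263956e-04,  7.39586505e-05, -4.28915116e-04,  1.82208539e-03,
       -9.62102443e-04, -3.11433988e-04]), 'tau': array([-6.23825381e-04, -4.12263680e+01, -2.59744996e+01, -1.94808526e-04,
        4.06980820e-03, -5.85511415e-06]), 'eef_pos': array([ 227.23337289, -473.0063563 ,  241.74940662]), 'ee_rot': array([ 0.15652573,  0.68946493,  0.15742836, -0.68945929]), 'force': array([ 0.85725359, -0.19845517, -0.6160965 ]), 'wrist_torque': array([-0.03254694, -0.00563218,  0.00355527]), 'grip_width': 0.9979761946414629} 11.0
side {'fov_y': 44.35961581163651, 'cx': 278.32198404791694, 'cy': 210.4854346069279, 'k1': -0.13170652911747235, 'origin': array([292.95232328, 578.37448544, 650.15942144]), 'orientation': array([ 0.11030786, -0.22325585,  0.87828381, -0.40817465])}
top {'fov_y': 52.21102627961054, 'cx': 276.30965766238444, 'cy': 208.55201070673934, 'k1': 0.01720006190929332, 'origin': array([552.67343109,  15.70768175, 875.13989595]), 'orientation': array([ 0.03214528, -0.70372507,  0.70914502, -0.02917278])}
```

View pics/side0.png

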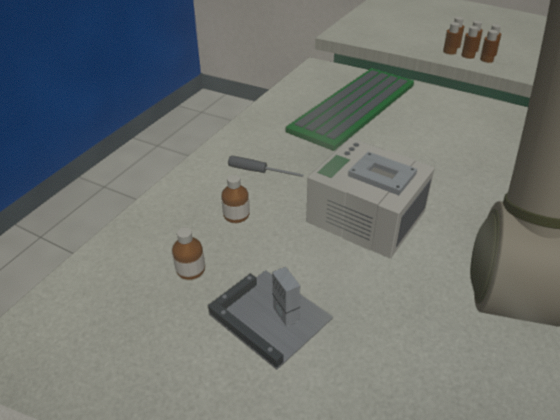

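View pics/top0.png

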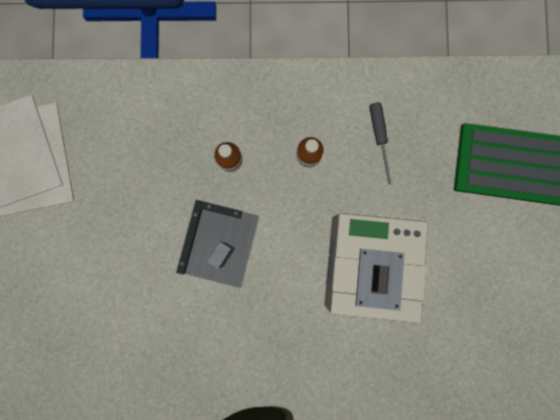

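The top view has the plate at about (218,243), with its long rail on the left and its short stop at the top. The cell is at (220,255), the reader at (380,268) with its hatch at (380,279). The bottles are at (228,155) and (310,150), and the screwdriver at (381,140). I'll zoom in next.

```bash
cat > h.py <<'E'
import numpy as np, cv2
from scipy.spatial.transform import Rotation as R
from rig import ctrl, capture
def cam(c):
    f=c['image'].shape[0]/2/np.tan(np.radians(c['fov_y']/2))
    q=c['orientation']; return f,R.from_quat([q[1],q[2],q[3],q[0]]).as_matrix(),np.array(c['origin'])
def ray(c,uv):
    f,M,o=cam(c); d=np.array([(uv[0]-c['cx'])/f,(uv[1]-c['cy'])/f]); s=d.copy()
    for _ in range(20): s=d/(1+c['k1']*(s@s))
    return o,M@np.array([s[0],s[1],1.])
def onz(c,uv,z):
    o,d=ray(c,uv); return o+d*(z-o[2])/d[2]
def proj(c,p):
    f,M,o=cam(c); v=M.T@(np.array(p,float)-o); s=v[:2]/v[2]; s=s*(1+c['k1']*(s@s)); return s*f+[c['cx'],c['cy']]
def crop(c,x0,y0,w,h,k,name):
    cv2.imwrite(f'pics/{name}.png',cv2.resize(c['image'][y0:y0+h,x0:x0+w],None,fx=k,fy=k,interpolation=cv2.INTER_CUBIC))
E
python3 - <<'E'
from h import *
c=capture('top'); crop(c,165,190,100,105,5.7,'t1'); crop(c,320,205,115,120,5,'t2')
s=capture('side'); crop(s,195,255,145,110,5,'s1'); crop(s,295,135,145,120,5,'s2')
import pickle; pickle.dump((c,s),open('c0.pkl','wb'))
E
```

```text
(no output)
```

View pics/t1.png

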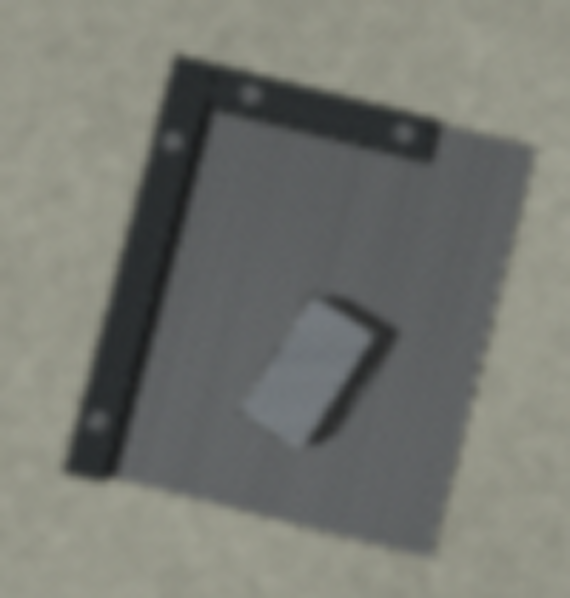

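View pics/t2.png

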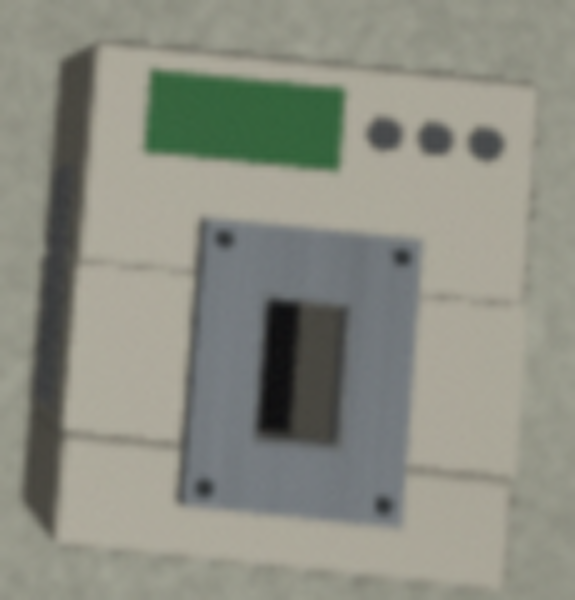

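View pics/s1.png

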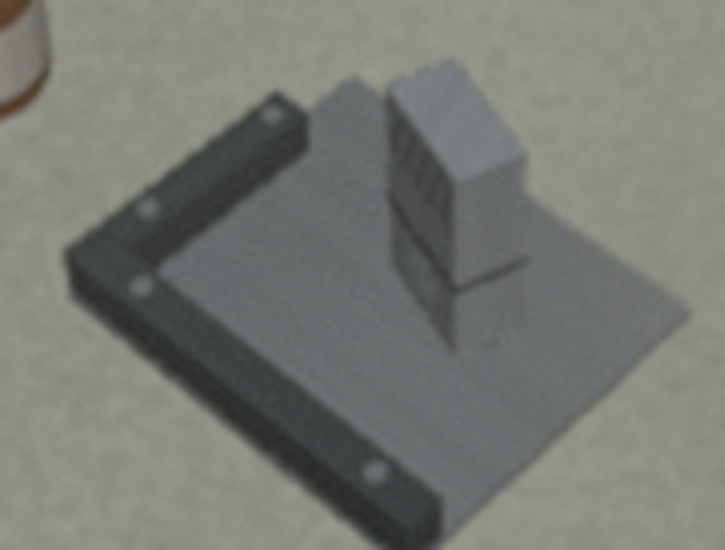

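View pics/s2.png

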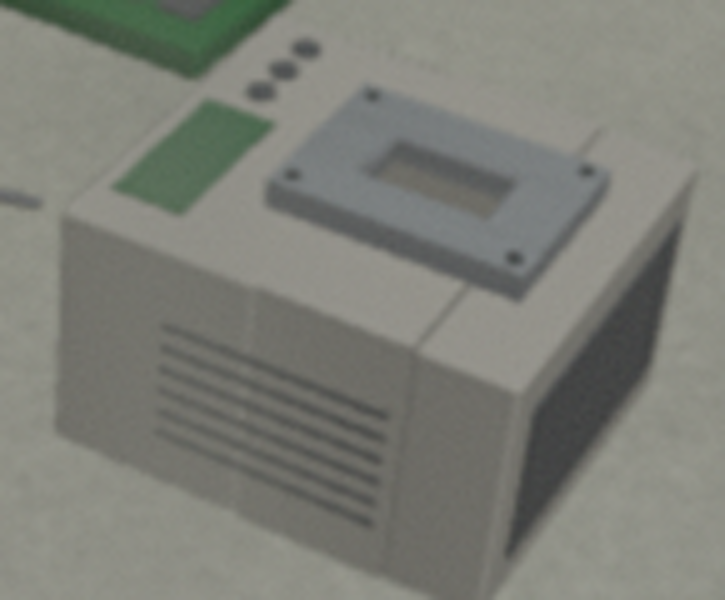

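```bash
cat > m.py <<'E'
from h import *
import pickle
c,s=pickle.load(open('c0.pkl','rb'))
def U(pts,x0,y0,k): return [(x0+(a+.5)/k-.5,y0+(b+.5)/k-.5) for a,b in pts]
def show(n,P):
    P=np.array(P); print(n,np.round(P[:,:2],1).tolist(),'mean',P[:,:2].mean(0).round(1),'sides',[round(float(np.linalg.norm(P[i]-P[i-1])),1) for i in range(len(P))],
     'ang',[round(float(np.arctan2(*(P[i]-P[i-1])[[1,0]])),3) for i in range(len(P))])
T=lambda pts,z:[onz(c,p,z) for p in U(pts,165,190,5.7)]
T2=lambda pts,z:[onz(c,p,z) for p in U(pts,320,205,5)]
S1=lambda pts,z:[onz(s,p,z) for p in U(pts,195,255,5)]
S2=lambda pts,z:[onz(s,p,z) for p in U(pts,295,135,5)]
show('cell top T',T([(320,295),(375,335),(300,448),(243,405)],90))
show('cell top S',S1([(388,92),(455,178),(525,153),(452,60)],90))
show('rail outer T',T([(66,472),(178,57),(440,123)],25))
show('rail outer S',S1([(408,545),(68,255),(278,92)],25))
show('base T',T([(537,150),(433,553)],5))
show('base S',S1([(690,313),(355,78)],5))
show('frame T',T2([(203,217),(422,240),(400,525),(180,502)],120))
show('frame S',S2([(366,86),(268,186),(518,290),(608,178)],120))
show('hatch T',T2([(266,298),(348,306),(338,445),(257,436)],120))
show('hatch S',S2([(398,138),(364,172),(490,220),(518,184)],120))
E
python3 m.py
```

```text
cell top T [[561.6, 120.8], [548.7, 103.1], [513.1, 126.9], [526.8, 145.2]] mean [537.6 124. ] sides [42.5, 21.9, 42.9, 22.9] ang [-0.612, -2.202, 2.553, 0.925]
cell top S [[559.3, 126.7], [525.9, 147.0], [512.6, 129.0], [548.8, 106.2]] mean [536.6 127.2] sides [23.0, 39.1, 22.4, 42.8] ang [1.097, 2.597, -2.209, -0.561]
rail outer T [[502.2, 216.8], [645.8, 179.5], [621.9, 87.8]] mean [590.  161.3] sides [176.0, 148.4, 94.8] ang [2.319, -0.254, -1.826]
rail outer S [[499.8, 223.8], [644.0, 182.4], [622.3, 91.6]] mean [588.7 165.9] sides [180.2, 150.1, 93.4] ang [2.318, -0.279, -1.806]
base T [[613.6, 54.8], [471.8, 92.0]] mean [542.7  73.4] sides [146.6, 146.6] ang [-0.256, 2.886]
base S [[469.6, 96.2], [612.9, 57.8]] mean [541.2  77. ] sides [148.4, 148.4] ang [2.88, -0.262]
frame T [[547.8, -127.8], [539.3, -203.9], [441.5, -193.0], [449.7, -117.3]] mean [ 494.6 -160.5] sides [98.7, 76.6, 98.4, 76.1] ang [-0.106, -1.682, 3.03, 1.463]
frame S [[538.3, -199.7], [545.8, -123.4], [448.3, -108.1], [440.6, -185.6]] mean [ 493.2 -154.2] sides [98.7, 76.6, 98.6, 77.9] ang [-0.144, 1.473, 2.985, -1.67]
hatch T [[519.5, -149.0], [516.6, -177.5], [468.9, -172.5], [472.1, -144.6]] mean [ 494.3 -160.9] sides [47.7, 28.6, 48.0, 28.1] ang [-0.094, -1.674, 3.038, 1.456]
hatch S [[515.7, -173.3], [518.9, -147.5], [469.7, -141.4], [468.0, -166.6]] mean [ 493.1 -157.2] sides [48.2, 26.0, 49.6, 25.3] ang [-0.138, 1.448, 3.018, -1.64]
```

```bash
cat > st.py <<'E'
from h import *
def st():
    S=ctrl.sense(); q=S['ee_rot']; M=R.from_quat([q[1],q[2],q[3],q[0]]).as_matrix()
    j=M[:,1]; a=np.arctan2(j[1],j[0])
    print('t',round(S['time_s'],2),'pos',S['eef_pos'].round(2),'approach',M[:,0].round(3),'jaw',round(float(a),4),'jaw-90',round(float(a-np.pi/2),4),'j6',S['joints'][5].round(2),'F',S['force'].round(1),'Tq',S['wrist_torque'].round(2),'w',round(S['grip_width'],3))
    return S
E
python3 -c "from st import *;st()"
```

```text
t 0.2 pos [ 227.27 -473.1   241.96] approach [-0.     0.001 -1.   ] jaw -1.123 jaw-90 -2.6938 j6 -0.22 F [-0.4 -0.7  0. ] Tq [-0.04 -0.    0.06] w 0.996
```

>>> step_arm(commands=[[[0.5,1,0],0.0447],[[0.5,1,0],0.0447],[[0.5,1,0],0.0447],[[0.5,1,0],0.0447],[[0.5,1,0],0.0447]], gripper=-1, force=30)

```text
time_s: 0.7
eef_pos: [327.7, -271.5, 242.3]
ee_rot: [0.386, 0.592, 0.386, -0.592]
force: [0.8, -0.4, 0.0]
grip_width: 1.0
```

>>> step_arm(commands=[[[0.5,1,0],0.0447],[[0.5,1,0],0.0447],[[0.5,1,0],0.0447],[[0.5,1,0],0.0447],[[0.5,1,0],0.0447]])

```text
time_s: 1.2
eef_pos: [427.8, -71.4, 242.4]
ee_rot: [0.566, 0.423, 0.566, -0.423]
force: [0.4, -1.2, 0.5]
grip_width: 1.001
```

>>> step_arm(commands=[[[0.5,1,0],0.0447],[[0.5,1,0],0.0447],[[0.5,1,0],0.0447],[[0.5,0.9,0],0.0447],[[0,0,0],0]])

```text
time_s: 1.7
eef_pos: [508.2, 86.2, 241.7]
ee_rot: [0.662, 0.249, 0.662, -0.249]
force: [-0.4, -1.1, 0.1]
grip_width: 0.996
```

```bash
python3 -c "from st import *;st()"
```

```text
t 1.7 pos [508.22  86.21 241.75] approach [-0.     0.001 -1.   ] jaw 0.851 jaw-90 -0.7198 j6 -0.91 F [-0.4 -1.1  0.1] Tq [-0.05  0.03 -0.06] w 0.996
```

>>> step_arm(commands=[[[0.72,0.98,0],0.043],[[0,0,-0.9],0],[[0,0,-0.9],0],[[0,0,-0.9],0],[[0,0,0],0]])

```text
time_s: 2.2
eef_pos: [533.6, 121.3, 130.2]
ee_rot: [0.673, 0.206, 0.679, -0.208]
force: [-0.0, -0.2, 0.1]
grip_width: 0.999
```

```bash
python3 - <<'E'
from st import *
st()
c=capture('top'); crop(c,165,190,100,105,5.7,'t3')
s=capture('side'); crop(s,195,205,145,160,3.7,'s3')
E
```

```text
t 2.2 pos [533.64 121.29 130.24] approach [-0.009 -0.    -1.   ] jaw 0.9767 jaw-90 -0.5941 j6 -0.97 F [-0.  -0.2  0.1] Tq [-0.03 -0.01 -0.  ] w 0.999
```

View pics/t3.png

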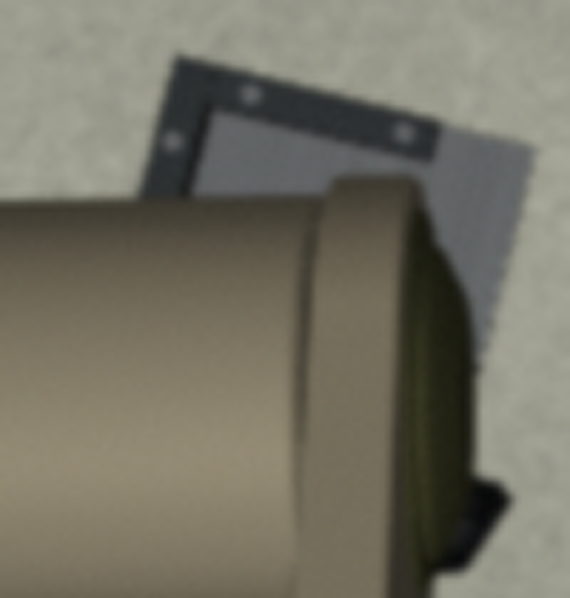

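View pics/s3.png

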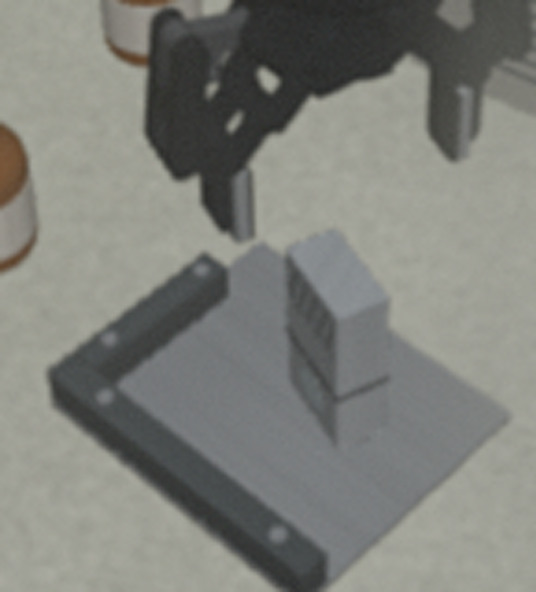

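```bash
python3 - <<'E'
from st import *
S=st()
s=capture('side'); c=capture('top')
for z in (128,132,136):
  P=[onz(s,(195+(a+.5)/3.7-.5,205+(b+.5)/3.7-.5),z) for a,b in [(240,240),(456,158)]]
  print(z,np.round(P,1).tolist(),np.mean(P,0).round(1),np.linalg.norm(P[0]-P[1]))
E
```

```text
t 2.3 pos [536.38 121.5  135.27] approach [ 0. -0. -1.] jaw 0.9771 jaw-90 -0.5937 j6 -0.97 F [0.8 0.2 0.7] Tq [ 0.05 -0.03 -0.02] w 0.997
128 [[560.1, 159.9, 128.0], [507.6, 81.7, 128.0]] [533.8 120.8 128. ] 94.21827341648238
132 [[558.0, 163.1, 132.0], [505.9, 85.5, 132.0]] [532.  124.3 132. ] 93.49651473859271
136 [[556.0, 166.3, 136.0], [504.3, 89.3, 136.0]] [530.1 127.8 136. ] 92.77475606070304
```

>>> step_arm(commands=[[[0.02,0.08,-0.6],0.0027],[[0,0,-0.6],0],[[0,0,-0.6],0],[[0,0,0],0],[[0,0,0],0]])

```text
time_s: 2.9
eef_pos: [537.8, 125.1, 64.0]
ee_rot: [0.678, 0.204, 0.676, -0.203]
force: [-0.5, -1.2, 1.2]
grip_width: 0.998
```

```bash
python3 - <<'E'
from st import *
st()
s=capture('side'); crop(s,195,205,145,160,3.7,'s4')
E
```

```text
t 2.9 pos [537.81 125.09  64.04] approach [ 0.002  0.    -1.   ] jaw 0.9864 jaw-90 -0.5844 j6 -0.97 F [-0.5 -1.2  1.2] Tq [ 0.    0.02 -0.02] w 0.998
```

View pics/s4.png

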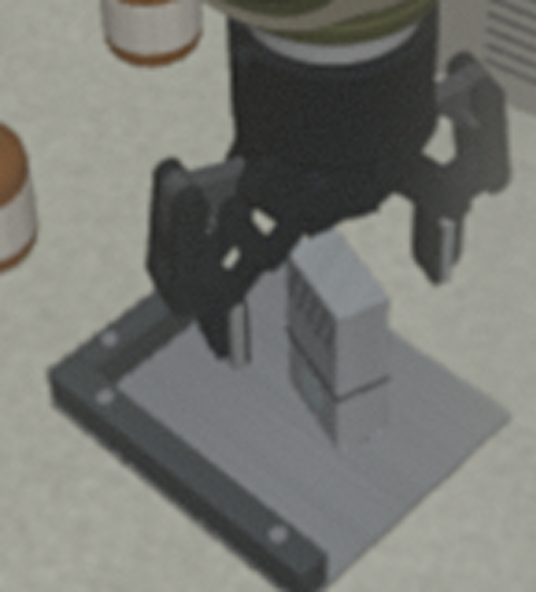

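>>> step_arm(commands=[[[0,0,0],0],[[0,0,0],0],[[0,0,0],0],[[0,0,0],0],[[0,0,0],0]], gripper=1, force=20)

```text
time_s: 3.45
eef_pos: [537.0, 125.1, 62.5]
ee_rot: [0.677, 0.204, 0.677, -0.204]
force: [0.5, -0.8, 2.7]
grip_width: 0.274
```

>>> step_arm(commands=[[[0,0,0],0],[[0,0,0],0],[[0,0,0],0],[[0,0,0],0],[[0,0,0],0]])

```text
time_s: 3.95
eef_pos: [537.0, 125.1, 62.5]
ee_rot: [0.677, 0.204, 0.677, -0.204]
force: [-0.5, -0.5, 5.2]
grip_width: 0.277
```

```bash
python3 - <<'E'
from st import *
st()
s=capture('side'); crop(s,195,205,145,160,3.7,'s5')
E
```

```text
t 3.95 pos [537.03 125.13  62.49] approach [ 0. -0. -1.] jaw 0.9866 jaw-90 -0.5842 j6 -0.97 F [-0.5 -0.5  5.2] Tq [-0.1   0.21  0.01] w 0.277
```

View pics/s5.png

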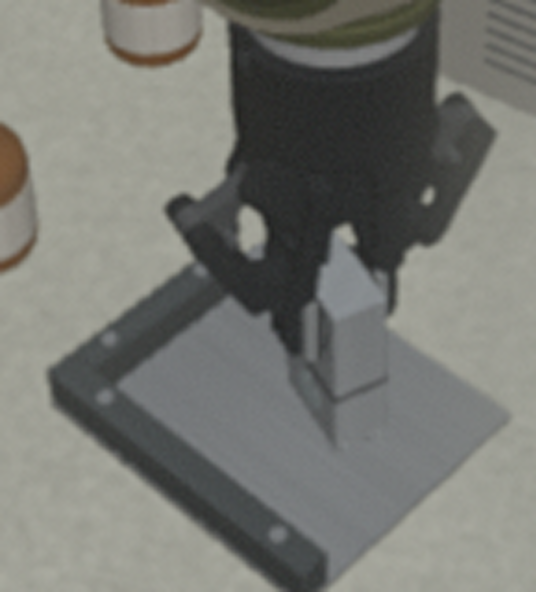

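>>> step_arm(commands=[[[0,0,0.1],0],[[0.3,0.17,0],0.026],[[0.39,0.23,0],0.026],[[0.39,0.23,0],0.026],[[0.39,0.23,0],0.026]])

```text
time_s: 4.5
eef_pos: [595.8, 160.0, 65.7]
ee_rot: [0.701, 0.09, 0.702, -0.09]
force: [0.6, 0.2, -2.2]
grip_width: 0.28
```

>>> step_arm(commands=[[[0,0,0],0],[[0,0,0],0],[[0,0,0],0]])

```text
time_s: 4.8
eef_pos: [594.9, 159.3, 65.9]
ee_rot: [0.701, 0.091, 0.702, -0.091]
force: [0.5, -0.1, -2.0]
grip_width: 0.278
```

```bash
python3 - <<'E'
from st import *
st()
s=capture('side'); crop(s,195,205,145,160,3.7,'s6')
c=capture('top'); crop(c,165,190,100,105,5.7,'t6')
E
```

```text
t 4.8 pos [594.87 159.25  65.94] approach [-0.001 -0.    -1.   ] jaw 1.3119 jaw-90 -0.2589 j6 -1.24 F [ 0.5 -0.1 -2. ] Tq [-0.    0.03  0.03] w 0.278
```

View pics/s6.png

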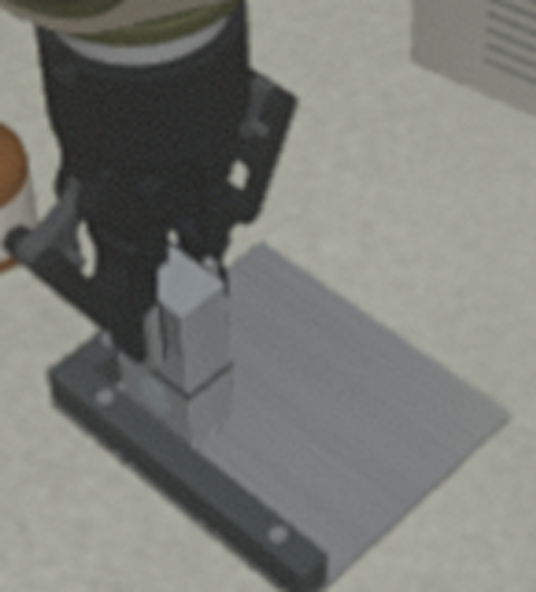

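View pics/t6.png

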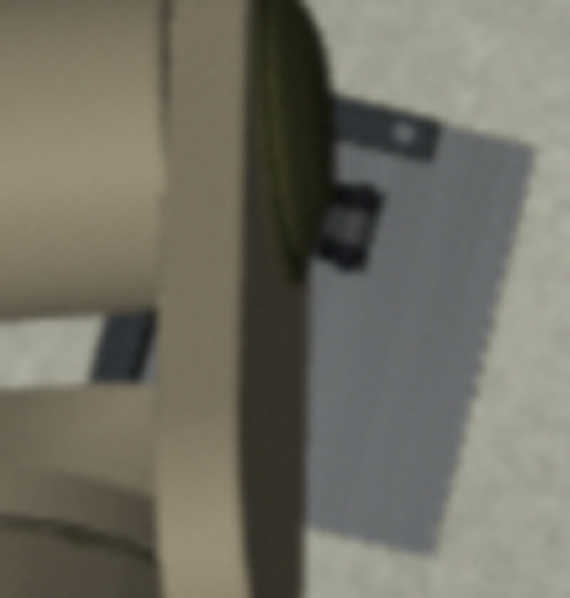

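>>> step_arm(commands=[[[0,0,-0.08],0],[[0,0,0],0],[[0.0127,0.0484,0],0],[[0.0127,0.0484,0],0],[[0,0,0],0]])

```text
time_s: 5.4
eef_pos: [596.8, 163.7, 63.1]
ee_rot: [0.701, 0.091, 0.701, -0.091]
force: [0.8, -0.3, -2.6]
grip_width: 0.28
```

>>> step_arm(commands=[[[0.0064,0.0242,0],0],[[0,0,0],0]])

```text
time_s: 5.6
eef_pos: [597.0, 164.5, 63.1]
ee_rot: [0.701, 0.091, 0.701, -0.091]
force: [0.5, -0.4, -2.5]
grip_width: 0.277
```

>>> step_arm(commands=[[[0.0064,0.0242,0],0],[[0,0,0],0]])

```text
time_s: 5.8
eef_pos: [597.3, 165.5, 63.1]
ee_rot: [0.701, 0.091, 0.701, -0.091]
force: [-0.2, -0.2, -1.2]
grip_width: 0.274
```

>>> step_arm(commands=[[[0,0,-0.02],0],[[0.0064,0.0242,0],0],[[0,0,0],0]])

```text
time_s: 6.1
eef_pos: [597.5, 165.6, 62.6]
ee_rot: [0.701, 0.09, 0.701, -0.091]
force: [-1.8, -3.9, 1.3]
grip_width: 0.28
```

>>> step_arm(commands=[[[0.0064,0.0242,0],0],[[0,0,0],0]])

```text
time_s: 6.3
eef_pos: [597.6, 165.8, 62.6]
ee_rot: [0.701, 0.09, 0.702, -0.092]
force: [-3.8, -10.0, 3.7]
grip_width: 0.279
```

>>> step_arm(commands=[[[0.0064,0.0242,0],0],[[0,0,0],0]])

```text
time_s: 6.5
eef_pos: [597.6, 166.0, 62.7]
ee_rot: [0.701, 0.089, 0.702, -0.092]
force: [-5.9, -12.9, 5.1]
grip_width: 0.276
```

>>> step_arm(commands=[[[0.0363,-0.0095,0],0],[[0.0363,-0.0095,0],0],[[0.0363,-0.0095,0],0],[[0,0,0],0]])

```text
time_s: 6.9
eef_pos: [600.2, 165.4, 62.9]
ee_rot: [0.699, 0.089, 0.704, -0.092]
force: [-15.3, -10.6, 14.4]
grip_width: 0.276
```

>>> step_arm(commands=[[[0.0242,-0.0064,0],0],[[0,0,0],0]])

```text
time_s: 7.1
eef_pos: [601.0, 165.2, 63.0]
ee_rot: [0.699, 0.089, 0.704, -0.092]
force: [-17.2, -11.2, 13.9]
grip_width: 0.278
```

>>> step_arm(commands=[[[0.0242,-0.0064,0],0],[[0,0,0],0]])

```text
time_s: 7.3
eef_pos: [602.1, 164.9, 63.0]
ee_rot: [0.699, 0.089, 0.704, -0.092]
force: [-17.3, -9.4, 15.0]
grip_width: 0.276
```

```bash
python3 - <<'E'
from st import *
st()
s=capture('side'); crop(s,195,205,145,160,3.7,'s7')
E
```

```text
t 7.3 pos [602.07 164.91  63.04] approach [-0.007 -0.004 -1.   ] jaw 1.314 jaw-90 -0.2568 j6 -1.23 F [-17.3  -9.4  15. ] Tq [-2.26  3.19  0.09] w 0.276
```

View pics/s7.png

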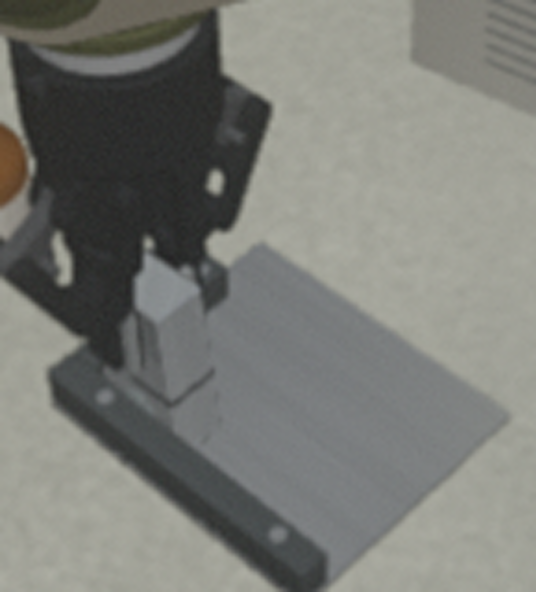

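```bash
python3 - <<'E'
from st import *
s=capture('side')
def pl(p): 
    d=np.array(p[:2])-[556.5,137]; a=-.257; return np.array([np.cos(a)*d[0]+np.sin(a)*d[1], -np.sin(a)*d[0]+np.cos(a)*d[1]]).round(1)
def f(pts,z): return [pl(onz(s,(195+(a+.5)/3.7-.5,205+(b+.5)/3.7-.5),z)).tolist() for a,b in pts]
print('s6 top -x edge',f([(178,312),(230,288)],93.4),'line',f([(191,397),(233,365)],43.4),'bottom',f([(192,445)],8.4))
print('s7 top',f([(163,320),(207,292)],90),'line',f([(175,405),(215,374)],40),'bottom',f([(200,445)],5))
print('rail corner inner top',f([(52,375)],25),'base',f([(510,415),(262,243)],5))
E
```

```text
s6 top -x edge [[12.2, 44.1], [6.3, 21.6]] line [[9.4, 43.6], [8.9, 20.2]] bottom [[12.4, 42.7]]
s7 top [[15.8, 49.0], [13.7, 27.2]] line [[13.2, 49.1], [13.0, 26.7]] bottom [[12.0, 38.7]]
rail corner inner top [[72.0, 66.1]] base [[-73.0, -62.0], [74.7, -61.9]]
```

>>> step_arm(commands=[[[0,0,0],0],[[0,0,0],0],[[0,0,0],0],[[0,0,0],0]], gripper=0.1)

```text
time_s: 7.8
eef_pos: [604.4, 166.8, 62.3]
ee_rot: [0.701, 0.091, 0.701, -0.091]
force: [-0.2, -0.4, 0.5]
grip_width: 0.452
```

```bash
python3 - <<'E'
from st import *
st()
s=capture('side'); crop(s,195,205,145,160,3.7,'s8')
E
```

```text
t 7.8 pos [604.44 166.81  62.27] approach [ 0.  0. -1.] jaw 1.3134 jaw-90 -0.2574 j6 -1.23 F [-0.2 -0.4  0.5] Tq [-0.01 -0.02  0.01] w 0.452
```

View pics/s8.png

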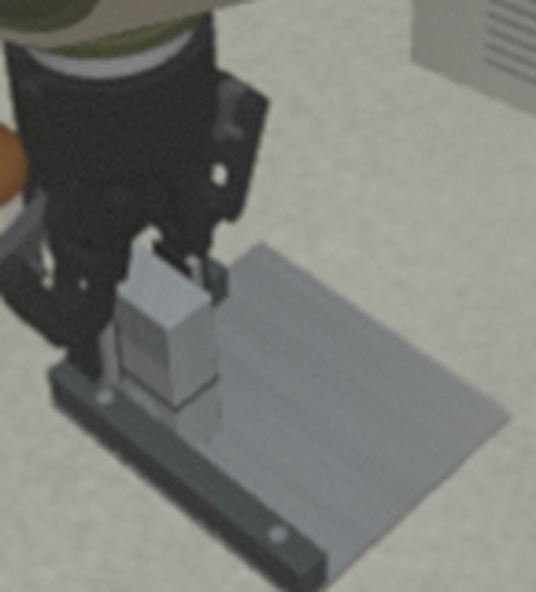

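>>> step_arm(commands=[[[0,0,0.8],0],[[0,0,1],0],[[0,0,1],0],[[-1,-1,0],0],[[-1,-1,0],0]])

```text
time_s: 8.35
eef_pos: [533.3, 95.5, 175.2]
ee_rot: [0.702, 0.09, 0.7, -0.09]
force: [1.0, -0.7, -0.3]
grip_width: 0.447
```

>>> step_arm(commands=[[[-1,-1,0],0],[[-1,-1,0],0],[[-1,-1,0],0],[[0,0,0],0]])

```text
time_s: 8.75
eef_pos: [424.7, -12.5, 174.3]
ee_rot: [0.701, 0.092, 0.701, -0.092]
force: [1.1, 0.4, -0.1]
grip_width: 0.448
```

```bash
python3 - <<'E'
from st import *
st()
s=capture('side'); crop(s,195,245,145,120,5,'s9')
c=capture('top'); crop(c,165,190,100,105,5.7,'t9')
import pickle; pickle.dump((c,s),open('c1.pkl','wb'))
E
```

```text
t 8.75 pos [424.65 -12.52 174.28] approach [-0.001 -0.    -1.   ] jaw 1.3091 jaw-90 -0.2617 j6 -1.62 F [ 1.1  0.4 -0.1] Tq [-0.   -0.06 -0.04] w 0.448
```

View pics/s9.png

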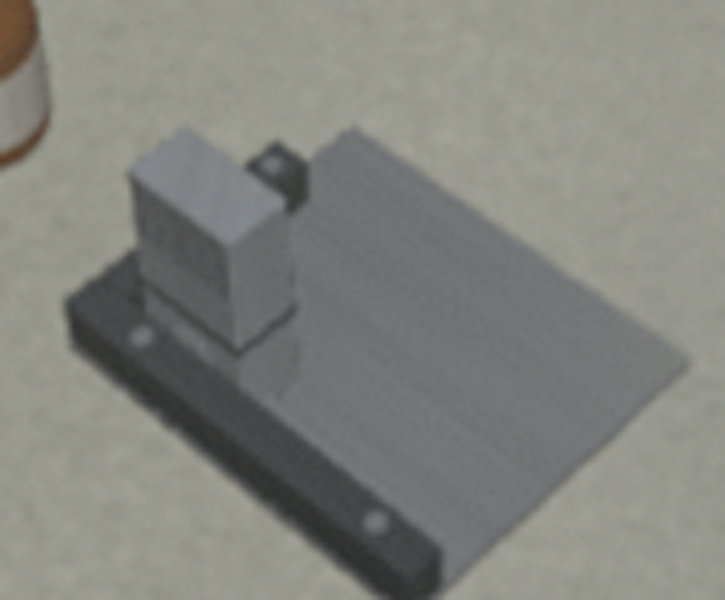

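View pics/t9.png

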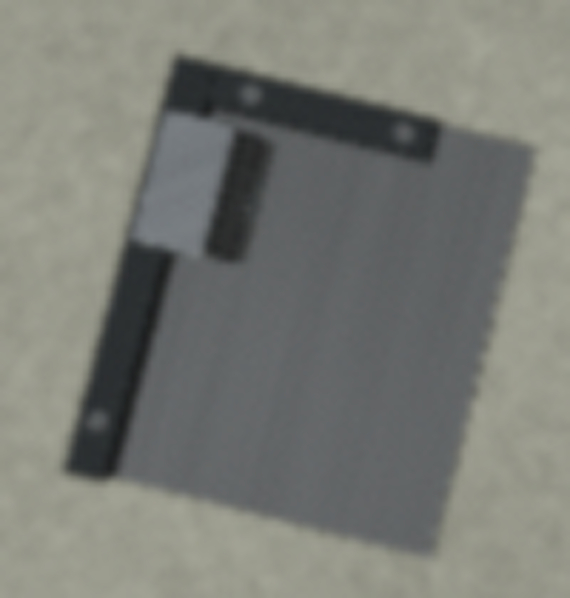

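```bash
python3 - <<'E' | tail -4
from m import *
c,s=pickle.load(open('c1.pkl','rb'))
def pl(P): 
    d=np.array(P)[:,:2]-[556.5,137]; a=-.257; return np.c_[np.cos(a)*d[:,0]+np.sin(a)*d[:,1], -np.sin(a)*d[:,0]+np.cos(a)*d[:,1]].round(1)
P=T([(168,111),(237,128),(205,258),(134,241)],90); show('T',P); print(pl(P).tolist(),pl(P).mean(0))
S=[onz(s,p,90) for p in U([(130,178),(227,247),(288,200),(184,127)],195,245,5)]; show('S',S); print(pl(S).tolist(),pl(S).mean(0))
E
```

```text
T [[621.2, 170.0], [615.5, 147.7], [573.8, 157.7], [579.4, 180.6]] mean [597.5 164. ] sides [43.1, 23.0, 43.0, 23.5] ang [-0.247, -1.82, 2.907, 1.329]
[[54.2, 48.4], [54.4, 25.4], [11.4, 24.4], [11.1, 47.9]] [32.775 36.525]
S [[618.8, 175.2], [579.7, 184.1], [573.6, 160.5], [615.9, 150.3]] mean [597.  167.5] sides [25.0, 40.1, 24.4, 43.6] ang [1.457, 2.917, -1.823, -0.235]
[[50.5, 52.8], [10.4, 51.5], [10.6, 27.1], [54.1, 28.0]] [31.4  39.85]
```

>>> step_arm(commands=[[[0.61,0.952,0],0],[[0.61,0.952,0],0],[[0.61,0.952,0],0],[[0.61,0.952,0],0],[[0.61,0.952,0],0]], gripper=1)

```text
time_s: 9.35
eef_pos: [550.6, 183.7, 174.0]
ee_rot: [0.701, 0.09, 0.701, -0.09]
force: [0.7, -0.2, 0.6]
grip_width: 0.0
```

>>> step_arm(commands=[[[0,0,0],0],[[0,0,0],0]])

```text
time_s: 9.55
eef_pos: [549.6, 182.0, 173.4]
ee_rot: [0.701, 0.09, 0.702, -0.09]
force: [0.4, -0.3, 1.3]
grip_width: -0.0
```

```bash
python3 -c "from st import *;st()"
```

```text
t 9.55 pos [549.58 181.99 173.44] approach [-0.001 -0.    -1.   ] jaw 1.3163 jaw-90 -0.2545 j6 -1.2 F [ 0.4 -0.3  1.3] Tq [ 0.    0.02 -0.04] w -0.0
```

>>> step_arm(commands=[[[-0.073,-0.102,-0.9],0],[[0,0,-0.9],0],[[0,0,-0.9],0],[[0,0,-0.6],0],[[0,0,0],0]])

```text
time_s: 10.05
eef_pos: [544.7, 175.5, 39.5]
ee_rot: [0.699, 0.09, 0.703, -0.092]
force: [-0.1, -0.3, -0.4]
grip_width: -0.0
```

```bash
python3 - <<'E'
from st import *
st()
s=capture('side'); crop(s,195,205,145,160,3.7,'s10')
E
```

```text
t 10.05 pos [544.66 175.5   39.54] approach [-0.006 -0.001 -1.   ] jaw 1.3127 jaw-90 -0.2581 j6 -1.21 F [-0.1 -0.3 -0.4] Tq [ 0.01 -0.04  0.07] w -0.0
```

View pics/s10.png

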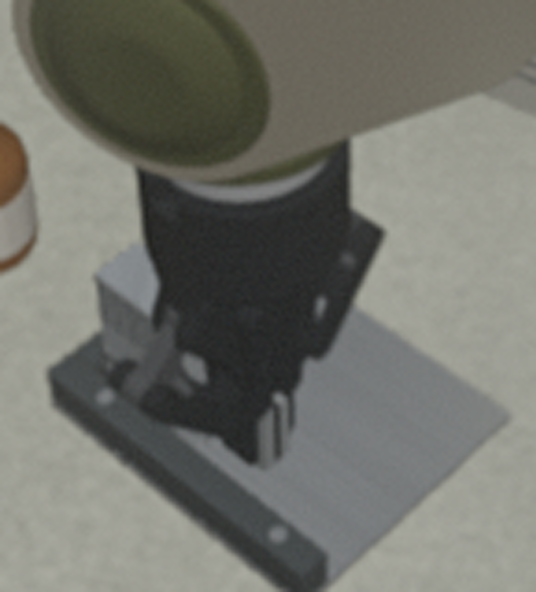

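>>> step_arm(commands=[[[0.2176,-0.0572,0],0],[[0.17,-0.045,0],0],[[0,0,0],0],[[0,0,0],0]])

```text
time_s: 10.5
eef_pos: [562.4, 172.0, 42.8]
ee_rot: [0.701, 0.091, 0.701, -0.091]
force: [-0.7, 0.9, -0.0]
grip_width: 0.004
```

>>> step_arm(commands=[[[0.0484,-0.0127,0],0],[[0,0,0],0]])

```text
time_s: 10.7
eef_pos: [564.1, 171.6, 42.5]
ee_rot: [0.701, 0.091, 0.701, -0.091]
force: [-0.5, 0.3, 0.6]
grip_width: 0.004
```

>>> step_arm(commands=[[[0.0484,-0.0127,0],0],[[0,0,0],0]])

```text
time_s: 10.9
eef_pos: [566.1, 171.0, 42.3]
ee_rot: [0.701, 0.091, 0.701, -0.091]
force: [0.0, 0.5, 0.3]
grip_width: 0.001
```

>>> step_arm(commands=[[[0.0484,-0.0127,0],0],[[0,0,0],0]])

```text
time_s: 11.1
eef_pos: [567.9, 170.5, 42.3]
ee_rot: [0.701, 0.091, 0.701, -0.091]
force: [-1.6, 0.8, 1.8]
grip_width: 0.004
```

>>> step_arm(commands=[[[0.0363,-0.0095,0],0],[[0,0,0],0]])

```text
time_s: 11.3
eef_pos: [569.4, 170.1, 42.3]
ee_rot: [0.701, 0.091, 0.701, -0.091]
force: [-1.9, 1.3, 0.4]
grip_width: -0.0
```

>>> step_arm(commands=[[[0.0363,-0.0095,0],0],[[0,0,0],0]])

```text
time_s: 11.5
eef_pos: [571.0, 169.7, 42.3]
ee_rot: [0.701, 0.091, 0.701, -0.091]
force: [-1.7, 0.4, 0.5]
grip_width: 0.003
```

>>> step_arm(commands=[[[0.0242,-0.0064,0],0],[[0,0,0],0]])

```text
time_s: 11.7
eef_pos: [571.8, 169.5, 42.2]
ee_rot: [0.701, 0.091, 0.701, -0.091]
force: [-2.8, 1.0, 1.4]
grip_width: 0.002
```

>>> step_arm(commands=[[[0.0242,-0.0064,0],0],[[0,0,0],0]])

```text
time_s: 11.9
eef_pos: [572.0, 169.5, 42.3]
ee_rot: [0.701, 0.091, 0.702, -0.091]
force: [-6.3, 1.3, 4.1]
grip_width: -0.0
```

>>> step_arm(commands=[[[-0.3,0.079,0],0],[[-0.3,0.079,0],0],[[0,0,0.9],0],[[0,0,1],0],[[0,0,1],0]])

```text
time_s: 12.4
eef_pos: [548.9, 175.4, 159.8]
ee_rot: [0.702, 0.091, 0.701, -0.091]
force: [-0.2, -0.6, -1.2]
grip_width: 0.001
```

>>> step_arm(commands=[[[-1,-1,0],0],[[-1,-1,0],0],[[-1,-1,0],0],[[-0.5,-1,0],0],[[0,0,0],0]], gripper=-1)

```text
time_s: 12.9
eef_pos: [421.4, 26.4, 158.7]
ee_rot: [0.701, 0.092, 0.701, -0.093]
force: [0.1, 0.5, 0.5]
grip_width: 0.846
```

```bash
python3 - <<'E'
from st import *
st()
s=capture('side'); crop(s,195,245,145,120,5,'s11')
c=capture('top'); crop(c,165,190,100,105,5.7,'t11')
import pickle; pickle.dump((c,s),open('c2.pkl','wb'))
E
```

```text
t 12.9 pos [421.41  26.41 158.69] approach [ 0.001 -0.001 -1.   ] jaw 1.3088 jaw-90 -0.262 j6 -1.52 F [0.1 0.5 0.5] Tq [ 0.05 -0.04 -0.01] w 0.846
```

View pics/s11.png

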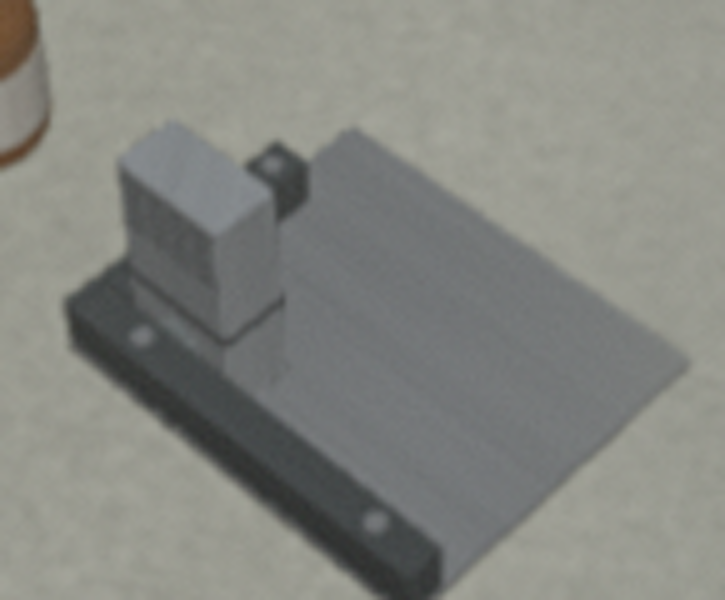

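View pics/t11.png

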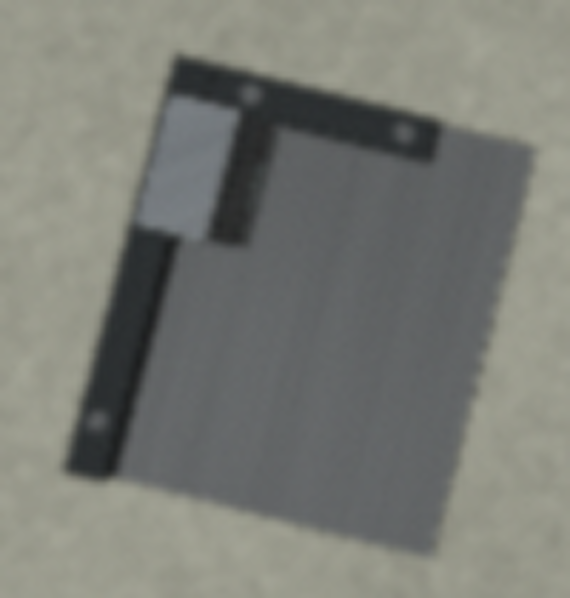

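```bash
python3 - <<'E' | tail -4
from m import *
c,s=pickle.load(open('c2.pkl','rb'))
def pl(P): 
    d=np.array(P)[:,:2]-[556.5,137]; a=-.257; return np.c_[np.cos(a)*d[:,0]+np.sin(a)*d[:,1], -np.sin(a)*d[:,0]+np.cos(a)*d[:,1]].round(1)
P=T([(173,95),(242,111),(210,242),(138,226)],90); show('T',P); print(pl(P).tolist(),pl(P).mean(0))
S=[onz(s,p,90) for p in U([(119,162),(218,235),(276,190),(172,121)],195,245,5)]; show('S',S); print(pl(S).tolist(),pl(S).mean(0))
E
```

```text
T [[626.4, 168.5], [621.0, 146.2], [578.9, 156.2], [584.2, 179.3]] mean [602.6 162.5] sides [43.6, 22.9, 43.3, 23.8] ang [-0.252, -1.807, 2.909, 1.345]
[[59.6, 48.2], [60.1, 25.3], [16.8, 24.2], [16.0, 48.0]] [38.125 36.425]
S [[625.2, 171.5], [584.3, 181.5], [578.7, 158.8], [620.5, 150.0]] mean [602.2 165.4] sides [22.0, 42.1, 23.4, 42.7] ang [1.354, 2.9, -1.816, -0.208]
[[57.7, 50.8], [15.6, 50.1], [15.9, 26.7], [58.6, 28.8]] [36.95 39.1 ]
```

>>> step_arm(commands=[[[0.9,0.68,0],0],[[0.9,0.68,0],0],[[0.9,0.68,0],0],[[0.9,0.68,0],0],[[0.9,0.68,0],0]])

```text
time_s: 13.5
eef_pos: [604.2, 168.7, 157.8]
ee_rot: [0.702, 0.09, 0.701, -0.09]
force: [-0.2, -0.8, 0.8]
grip_width: 0.999
```

>>> step_arm(commands=[[[0,0,0],0],[[0,0,0],0]])

```text
time_s: 13.7
eef_pos: [602.7, 167.3, 157.1]
ee_rot: [0.701, 0.09, 0.702, -0.09]
force: [-0.1, -0.4, 0.6]
grip_width: 0.993
```

```bash
python3 -c "from st import *;st()"
```

```text
t 13.7 pos [602.75 167.26 157.1 ] approach [-0.001 -0.    -1.   ] jaw 1.3158 jaw-90 -0.255 j6 -1.23 F [-0.1 -0.4  0.6] Tq [0.04 0.03 0.06] w 0.993
```

>>> step_arm(commands=[[[0,-0.08,-0.75],0],[[0,0,-0.75],0],[[0,0,-0.6],0],[[0,0,-0.25],0],[[0,0,0],0]])

```text
time_s: 14.2
eef_pos: [601.9, 162.3, 63.7]
ee_rot: [0.701, 0.091, 0.702, -0.091]
force: [0.4, 0.3, -0.3]
grip_width: 1.003
```

>>> step_arm(commands=[[[0,0,0],0],[[0,0,0],0]])

```text
time_s: 14.4
eef_pos: [603.3, 162.4, 65.9]
ee_rot: [0.702, 0.091, 0.7, -0.091]
force: [0.5, 0.5, 0.2]
grip_width: 0.997
```

```bash
python3 -c "from st import *;st()"
```

```text
t 14.4 pos [603.34 162.41  65.88] approach [ 0.003  0.    -1.   ] jaw 1.3133 jaw-90 -0.2575 j6 -1.24 F [0.5 0.5 0.2] Tq [-0.02 -0.01  0.04] w 0.997
```

>>> step_arm(commands=[[[0,0.047,-0.07],0],[[0,0,0],0],[[0,0,0],0]])

```text
time_s: 14.7
eef_pos: [602.7, 164.3, 61.7]
ee_rot: [0.701, 0.091, 0.701, -0.091]
force: [-1.1, 0.1, 0.0]
grip_width: 0.996
```

>>> step_arm(commands=[[[0,0,0],0],[[0,0,0],0],[[0,0,0],0],[[0,0,0],0],[[0,0,0],0]], gripper=1, force=20)

```text
time_s: 15.2
eef_pos: [602.7, 164.1, 61.5]
ee_rot: [0.701, 0.091, 0.701, -0.091]
force: [-0.0, -0.2, 1.5]
grip_width: 0.278
```

>>> step_arm(commands=[[[0,0,0],0],[[0,0,0],0],[[0,0,0],0]])

```text
time_s: 15.5
eef_pos: [602.7, 164.1, 61.5]
ee_rot: [0.701, 0.091, 0.701, -0.091]
force: [0.7, -0.9, 0.7]
grip_width: 0.276
```

```bash
python3 -c "from st import *;st()"
```

```text
t 15.5 pos [602.71 164.14  61.53] approach [ 0. -0. -1.] jaw 1.3133 jaw-90 -0.2575 j6 -1.23 F [ 0.7 -0.9  0.7] Tq [-0.16  0.05  0.08] w 0.276
```

>>> step_arm(commands=[[[0.0064,0.0242,0],0],[[0,0,0],0]])

```text
time_s: 15.7
eef_pos: [602.8, 164.3, 61.6]
ee_rot: [0.701, 0.09, 0.702, -0.091]
force: [-2.2, -5.9, 2.7]
grip_width: 0.28
```

>>> step_arm(commands=[[[0.0064,0.0242,0],0],[[0,0,0],0],[[0,0,0],0],[[0,0,0],0]])

```text
time_s: 16.1
eef_pos: [602.8, 164.5, 61.6]
ee_rot: [0.701, 0.089, 0.702, -0.092]
force: [-3.0, -9.3, 4.3]
grip_width: 0.275
```

```bash
python3 -c "from st import *;st()"
```

```text
t 16.1 pos [602.83 164.48  61.57] approach [-0.002 -0.003 -1.   ] jaw 1.3137 jaw-90 -0.2571 j6 -1.23 F [-3.  -9.3  4.3] Tq [-1.85  0.71  0.1 ] w 0.275
```

>>> step_arm(commands=[[[-0.0064,-0.0363,0],0],[[0,0,0],0],[[0,0,0],0],[[0,0,0],0],[[0,0,0.1],0]], force=45)

```text
time_s: 16.6
eef_pos: [602.3, 164.4, 64.5]
ee_rot: [0.701, 0.09, 0.702, -0.091]
force: [-0.5, -3.8, -4.9]
grip_width: 0.275
```

>>> step_arm(commands=[[[0,0,0.5],0],[[0,0,0.8],0],[[0,0,0.8],0],[[0,0,0.8],0],[[0,0,0.5],0]])

```text
time_s: 17.1
eef_pos: [603.4, 165.4, 204.1]
ee_rot: [0.702, 0.091, 0.7, -0.09]
force: [-0.2, 0.3, -2.6]
grip_width: 0.273
```

>>> step_arm(commands=[[[-0.3,-0.9,0],0.0052],[[-0.3,-0.9,0],0.0052],[[-0.3,-0.9,0],0.0052],[[-0.3,-0.9,0],0.0052],[[-0.3,-0.9,0],0.0052]])

```text
time_s: 17.6
eef_pos: [542.4, -16.0, 201.5]
ee_rot: [0.705, 0.062, 0.704, -0.061]
force: [0.5, -0.8, -1.7]
grip_width: 0.272
```

>>> step_arm(commands=[[[-0.3,-0.9,0],0.0052],[[-0.3,-0.9,0],0.0052],[[-0.3,-0.8,0],0.0052],[[0,0,0],0.0052],[[0,0,0],0]])

```text
time_s: 18.1
eef_pos: [507.0, -119.3, 201.5]
ee_rot: [0.706, 0.04, 0.706, -0.039]
force: [-0.0, -0.1, -2.8]
grip_width: 0.275
```

>>> step_arm(commands=[[[0,0,0],0],[[0,0,0],0],[[0,0,0],0]])

```text
time_s: 18.4
eef_pos: [507.2, -118.5, 201.4]
ee_rot: [0.706, 0.039, 0.706, -0.039]
force: [0.0, -1.0, -2.7]
grip_width: 0.276
```

```bash
python3 - <<'E'
from st import *
st()
s=capture('side'); crop(s,295,75,145,160,3.7,'s12')
E
```

```text
t 18.4 pos [ 507.18 -118.52  201.45] approach [ 0.  0. -1.] jaw 1.4614 jaw-90 -0.1094 j6 -1.92 F [ 0.  -1.  -2.7] Tq [ 0.01  0.09 -0.02] w 0.276
```

View pics/s12.png

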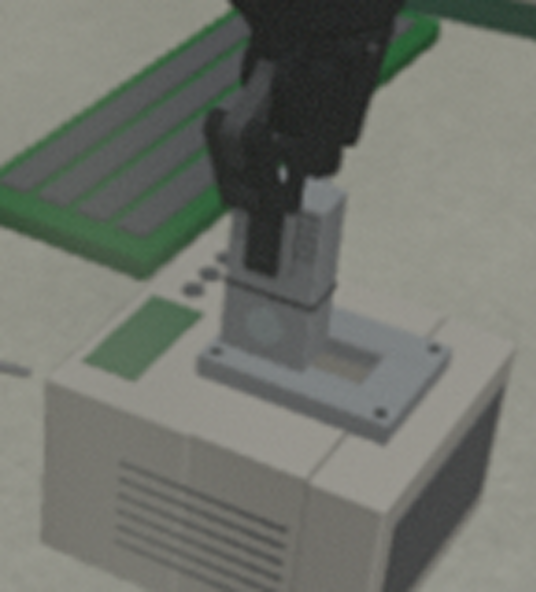

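>>> step_arm(commands=[[[-0.165,-0.5,0],0],[[-0.165,-0.5,0],0],[[0,0,-0.25],0],[[0,0,0],0],[[0,0,0],0]])

```text
time_s: 18.95
eef_pos: [493.8, -158.6, 191.3]
ee_rot: [0.706, 0.039, 0.706, -0.039]
force: [0.2, -0.6, -2.3]
grip_width: 0.278
```

>>> step_arm(commands=[[[0,0,0],0],[[0,0,0],0]])

```text
time_s: 19.15
eef_pos: [494.0, -158.9, 191.7]
ee_rot: [0.706, 0.039, 0.706, -0.039]
force: [0.4, 1.0, -3.0]
grip_width: 0.276
```

```bash
python3 - <<'E'
from st import *
st()
s=capture('side'); crop(s,295,75,145,160,3.7,'s13')
crop(s,335,110,90,90,6.4,'s13b')
import pickle; pickle.dump(s,open('s13.pkl','wb'))
E
```

```text
t 19.15 pos [ 493.98 -158.87  191.72] approach [ 0. -0. -1.] jaw 1.4611 jaw-90 -0.1097 j6 -2.0 F [ 0.4  1.  -3. ] Tq [-0.03  0.    0.02] w 0.276
```

View pics/s13b.png

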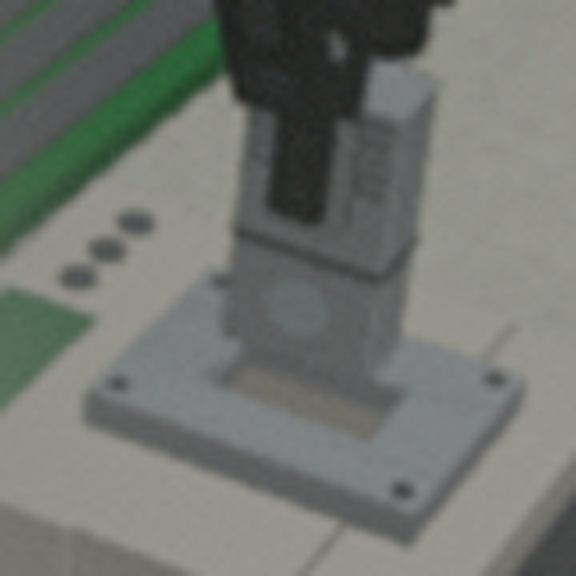

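```bash
cat > m2.py <<'E'
from m import *
sn=pickle.load(open('s13.pkl','rb'))
def A(pts,z,x0,y0,k): return np.array([onz(sn,p,z) for p in U(pts,x0,y0,k)])
E
python3 - <<'E' | tail -6
from m2 import *
P=A([(237,232),(378,278),(415,240)],170.2,335,110,6.4); show('line',P); print((P[0]+P[2])/2)
# predicted pixel of cell centre-top etc given TCP
C=np.array([493.98,-158.87]);a=-.1097;ux=np.array([np.cos(a),np.sin(a)]);uy=np.array([-ux[1],ux[0]])
for z in(135.2,170.2):
  print(z,[(( (proj(sn,[*(C+ux*i*22+uy*j*12),z])+.5-[335,110])*6.4-.5).round(0).tolist()) for i,j in((1,1),(-1,1),(-1,-1))])
E
```

```text
hatch T [[519.5, -149.0], [516.6, -177.5], [468.9, -172.5], [472.1, -144.6]] mean [ 494.3 -160.9] sides [47.7, 28.6, 48.0, 28.1] ang [-0.094, -1.674, 3.038, 1.456]
hatch S [[515.7, -173.3], [518.9, -147.5], [469.7, -141.4], [468.0, -166.6]] mean [ 493.1 -157.2] sides [48.2, 26.0, 49.6, 25.3] ang [-0.138, 1.448, 3.018, -1.64]
line [[516.0, -146.5], [475.2, -143.4], [472.4, -165.7]] mean [ 487.9 -151.9] sides [47.6, 40.8, 22.5] ang [0.416, 3.065, -1.696]
[ 494.19999705 -156.13947205  170.2       ]
135.2 [[224.0, 333.0], [369.0, 386.0], [407.0, 344.0]]
170.2 [[237.0, 226.0], [386.0, 278.0], [424.0, 237.0]]
```

```bash
python3 - <<'E' | tail -8
from m import *
def blobs(im,gs,x0,y0,k,cen_z,cc,name):
    g=cv2.cvtColor(im['image'],cv2.COLOR_BGR2GRAY).astype(float); out=[]
    for (u,v) in U(gs,x0,y0,k):
        r=4; ui,vi=int(round(u)),int(round(v)); w=g[vi-r:vi+r+1,ui-r:ui+r+1]
        d=np.clip(np.median(w)-12-w,0,None); yy,xx=np.mgrid[vi-r:vi+r+1,ui-r:ui+r+1]
        m=((xx-u)**2+(yy-v)**2)<9; d=d*m
        out.append(onz(cc,((d*xx).sum()/d.sum(),(d*yy).sum()/d.sum()),cen_z))
    show(name,out)
blobs(c,[(224,239),(402,257),(383,505),(204,487)],320,205,5,120,c,'bolts T')
blobs(s,[(373,94),(292,174),(515,257),(588,171)],295,135,5,120,s,'bolts S')
E
```

```text
base T [[613.6, 54.8], [471.8, 92.0]] mean [542.7  73.4] sides [146.6, 146.6] ang [-0.256, 2.886]
base S [[469.6, 96.2], [612.9, 57.8]] mean [541.2  77. ] sides [148.4, 148.4] ang [2.88, -0.262]
frame T [[547.8, -127.8], [539.3, -203.9], [441.5, -193.0], [449.7, -117.3]] mean [ 494.6 -160.5] sides [98.7, 76.6, 98.4, 76.1] ang [-0.106, -1.682, 3.03, 1.463]
frame S [[538.3, -199.7], [545.8, -123.4], [448.3, -108.1], [440.6, -185.6]] mean [ 493.2 -154.2] sides [98.7, 76.6, 98.6, 77.9] ang [-0.144, 1.473, 2.985, -1.67]
hatch T [[519.5, -149.0], [516.6, -177.5], [468.9, -172.5], [472.1, -144.6]] mean [ 494.3 -160.9] sides [47.7, 28.6, 48.0, 28.1] ang [-0.094, -1.674, 3.038, 1.456]
hatch S [[515.7, -173.3], [518.9, -147.5], [469.7, -141.4], [468.0, -166.6]] mean [ 493.1 -157.2] sides [48.2, 26.0, 49.6, 25.3] ang [-0.138, 1.448, 3.018, -1.64]
bolts T [[540.3, -134.9], [533.5, -196.6], [448.3, -187.4], [454.5, -125.7]] mean [ 494.1 -161.2] sides [86.3, 62.0, 85.7, 62.0] ang [-0.107, -1.68, 3.035, 1.47]
bolts S [[534.0, -194.9], [540.9, -133.8], [455.2, -124.4], [448.8, -186.2]] mean [ 494.8 -159.8] sides [85.7, 61.5, 86.2, 62.1] ang [-0.102, 1.458, 3.033, -1.674]
```

>>> step_arm(commands=[[[0.01,-0.035,-0.25],0.001],[[0,0,0],0],[[0,0,0],0],[[0,0,0],0]])

```text
time_s: 19.6
eef_pos: [494.2, -160.7, 181.5]
ee_rot: [0.706, 0.038, 0.706, -0.038]
force: [0.4, 0.0, -2.5]
grip_width: 0.276
```

```bash
python3 - <<'E'
from st import *
st()
s=capture('side')
crop(s,335,110,90,90,6.4,'s14b')
import pickle; pickle.dump(s,open('s13.pkl','wb'))
E
```

```text
t 19.6 pos [ 494.2  -160.75  181.55] approach [ 0. -0. -1.] jaw 1.4634 jaw-90 -0.1074 j6 -2.0 F [ 0.4  0.  -2.5] Tq [0.03 0.03 0.06] w 0.276
```

View pics/s14b.png

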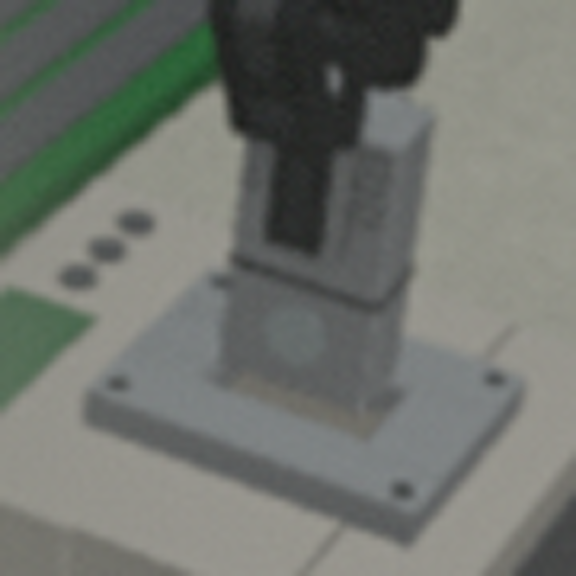

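```bash
python3 - <<'E' | tail -5
from m2 import *
im=sn['image'][130:190,350:410]; g=cv2.cvtColor(im,cv2.COLOR_BGR2GRAY); g=cv2.resize(g,None,fx=10,fy=10,interpolation=cv2.INTER_CUBIC)
g=cv2.createCLAHE(4,(3,3)).apply(g); cv2.imwrite('pics/s14c.png',g)
C=np.array([494.2,-160.75]);a=-.1074;ux=np.array([np.cos(a),np.sin(a)]);uy=np.array([-ux[1],ux[0]])
for z,h in((125,(22,12)),(160,(22,12)),(210,(22,12)),(120,(24,14))):
  print(z,[(( (proj(sn,[*(C+ux*i*h[0]+uy*j*h[1]),z])+.5-[350,130])*10-.5).round(0).tolist()) for i,j in((1,1),(-1,1),(-1,-1),(1,-1))])
E
```

```text
hatch S [[515.7, -173.3], [518.9, -147.5], [469.7, -141.4], [468.0, -166.6]] mean [ 493.1 -157.2] sides [48.2, 26.0, 49.6, 25.3] ang [-0.138, 1.448, 3.018, -1.64]
125 [[197.0, 363.0], [422.0, 446.0], [480.0, 380.0], [258.0, 300.0]]
160 [[217.0, 198.0], [448.0, 279.0], [507.0, 214.0], [278.0, 136.0]]
210 [[246.0, -53.0], [487.0, 25.0], [547.0, -36.0], [309.0, -112.0]]
120 [[179.0, 388.0], [424.0, 478.0], [492.0, 401.0], [250.0, 314.0]]
```

View pics/s14c.png

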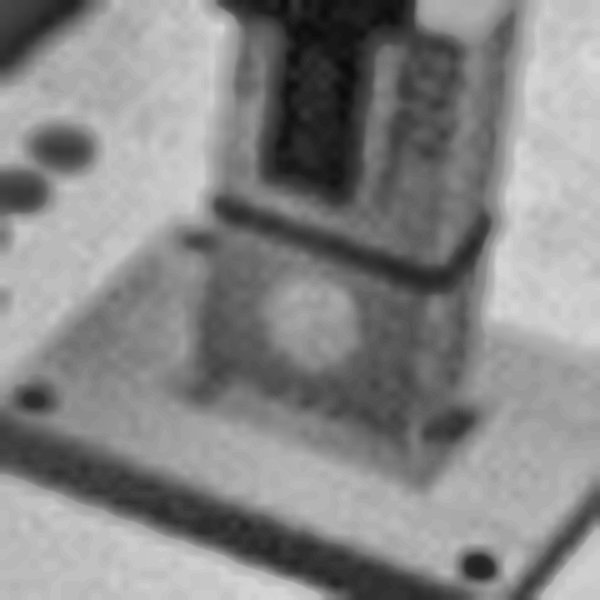

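>>> step_arm(commands=[[[-0.04,0.0044,0],0.0005],[[0,0,0],0],[[0,0,-0.1],0],[[0,0,0],0]])

```text
time_s: 20.05
eef_pos: [492.3, -160.4, 177.0]
ee_rot: [0.706, 0.038, 0.706, -0.037]
force: [-0.2, 0.2, -2.7]
grip_width: 0.275
```

>>> step_arm(commands=[[[0,0,-0.075],0],[[0,0,0],0],[[0,0,0],0]])

```text
time_s: 20.35
eef_pos: [492.5, -160.5, 174.4]
ee_rot: [0.706, 0.037, 0.706, -0.037]
force: [-0.4, 0.5, -2.1]
grip_width: 0.278
```

>>> step_arm(commands=[[[0,0,-0.075],0],[[0,0,0],0],[[0,0,0],0]])

```text
time_s: 20.65
eef_pos: [492.5, -160.5, 171.4]
ee_rot: [0.706, 0.037, 0.706, -0.037]
force: [-0.3, -0.8, -1.7]
grip_width: 0.279
```

```bash
python3 - <<'E' | tail -5
from st import *
st()
s=capture('side')
im=s['image'][130:190,350:410]; g=cv2.cvtColor(im,cv2.COLOR_BGR2GRAY); g=cv2.resize(g,None,fx=10,fy=10,interpolation=cv2.INTER_CUBIC)
g=cv2.createCLAHE(4,(3,3)).apply(g); cv2.imwrite('pics/s15c.png',g)
E
```

```text
t 20.65 pos [ 492.5  -160.52  171.4 ] approach [-0.  0. -1.] jaw 1.465 jaw-90 -0.1058 j6 -2.01 F [-0.3 -0.8 -1.7] Tq [ 0.04  0.   -0.02] w 0.279
```

View pics/s15c.png

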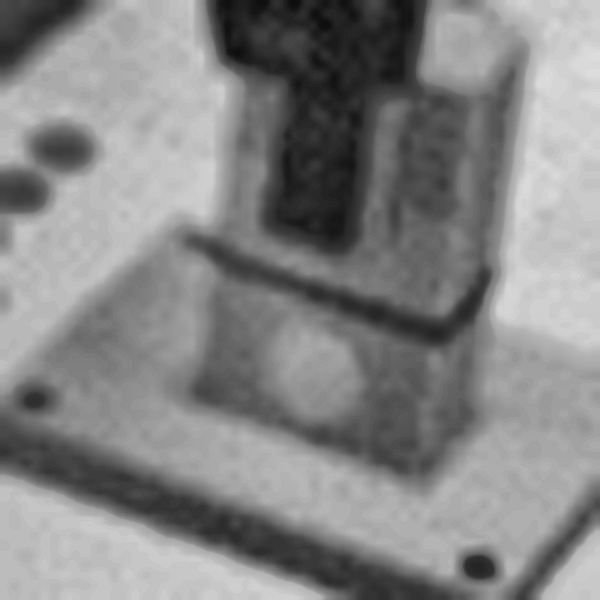

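>>> step_arm(commands=[[[0,0,-0.1],0],[[0,0,0],0],[[0,0,0],0]])

```text
time_s: 21.0
eef_pos: [492.5, -160.5, 167.4]
ee_rot: [0.706, 0.037, 0.706, -0.037]
force: [-0.2, 0.1, -3.5]
grip_width: 0.277
```

>>> step_arm(commands=[[[0,0,-0.1],0],[[0,0,0],0],[[0,0,-0.1],0],[[0,0,0],0],[[0,0,0],0]])

```text
time_s: 21.5
eef_pos: [492.5, -160.5, 159.4]
ee_rot: [0.706, 0.037, 0.706, -0.037]
force: [-0.1, 0.2, -1.8]
grip_width: 0.273
```

>>> step_arm(commands=[[[0,0,-0.1],0],[[0,0,0],0],[[0,0,-0.1],0],[[0,0,0],0],[[0,0,0],0]])

```text
time_s: 22.0
eef_pos: [492.5, -160.5, 151.4]
ee_rot: [0.706, 0.037, 0.706, -0.037]
force: [1.0, -0.5, -2.6]
grip_width: 0.278
```

```bash
python3 - <<'E' | tail -5
from st import *
st()
s=capture('side')
im=s['image'][130:190,350:410]; g=cv2.cvtColor(im,cv2.COLOR_BGR2GRAY); g=cv2.resize(g,None,fx=10,fy=10,interpolation=cv2.INTER_CUBIC)
g=cv2.createCLAHE(4,(3,3)).apply(g); cv2.imwrite('pics/s16c.png',g)
E
```

```text
t 22.0 pos [ 492.5  -160.51  151.4 ] approach [-0.  0. -1.] jaw 1.4651 jaw-90 -0.1057 j6 -2.01 F [ 1.  -0.5 -2.6] Tq [-0.   -0.    0.01] w 0.278
```

View pics/s16c.png

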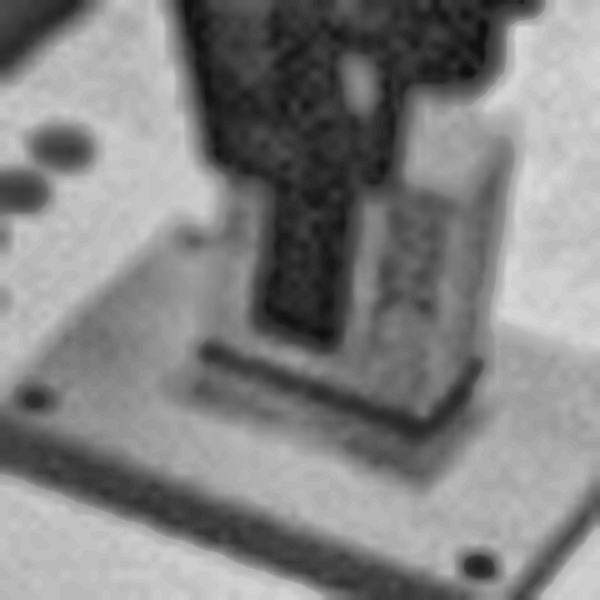

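>>> step_arm(commands=[[[0,0,-0.1],0],[[0,0,0],0],[[0,0,-0.1],0],[[0,0,0],0],[[0,0,-0.045],0]])

```text
time_s: 22.55
eef_pos: [492.6, -160.5, 141.7]
ee_rot: [0.706, 0.037, 0.706, -0.037]
force: [-0.4, 0.2, -2.6]
grip_width: 0.272
```

>>> step_arm(commands=[[[0,0,0],0],[[0,0,0],0],[[0,0,0],0],[[0,0,0],0],[[0,0,0],0]])

```text
time_s: 23.05
eef_pos: [492.6, -160.5, 141.7]
ee_rot: [0.706, 0.037, 0.706, -0.037]
force: [0.7, 1.0, -2.2]
grip_width: 0.277
```

```bash
python3 - <<'E' | tail -5
from st import *
st()
s=capture('side'); cv2.imwrite('pics/s17.png',s['image']); cv2.imwrite('pics/t17.png',capture('top')['image'])
im=s['image'][130:190,350:410]; g=cv2.cvtColor(im,cv2.COLOR_BGR2GRAY); g=cv2.resize(g,None,fx=10,fy=10,interpolation=cv2.INTER_CUBIC)
g=cv2.createCLAHE(4,(3,3)).apply(g); cv2.imwrite('pics/s17c.png',g)
E
```

```text
t 23.05 pos [ 492.56 -160.54  141.75] approach [ 0. -0. -1.] jaw 1.465 jaw-90 -0.1058 j6 -2.01 F [ 0.7  1.  -2.2] Tq [-0.   -0.01  0.  ] w 0.277
```

View pics/s17c.png

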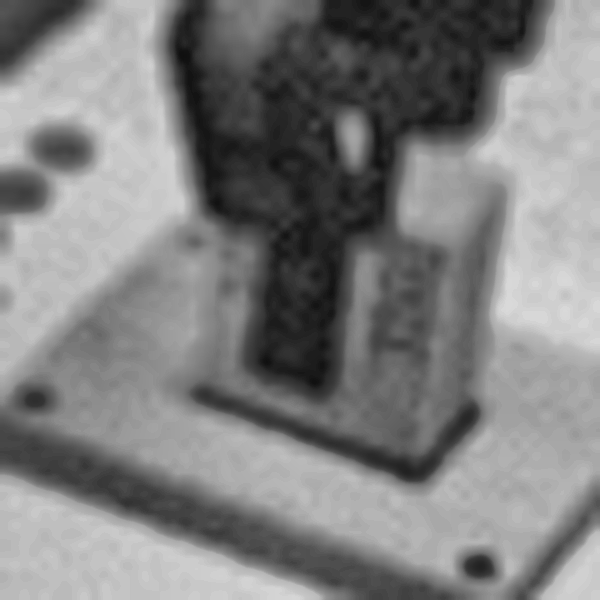

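View pics/s17.png

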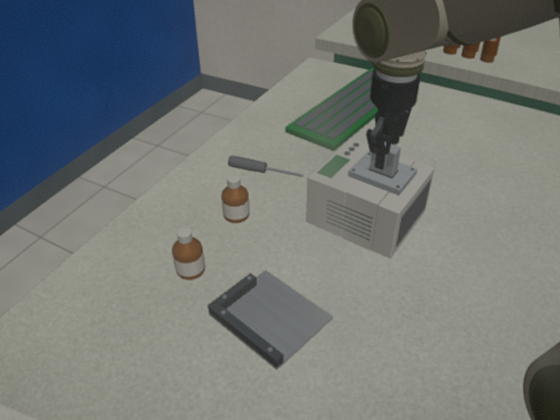

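The dark line now sits at the rim, running from about (195,392) through (418,475) to (475,410) in the enlarged view. The wrist force shows only the cell's weight. The bottles and the screwdriver look where they were at the start, so I'm handing the job in.

```bash
python3 -c "
from rig import ticket
print(ticket.finish_job())
from st import *;st()"
```

```text
the job is handed in; nothing more can be done
None
the job is handed in; nothing more can be done
```

The cell is in the hatch with its line level with the rim, still held in the gripper, and I handed the job in at about 23 s. No verdict was reported.

**What I did**
1. I gripped the cell, turned it square to the plate, and pressed it against the long rail. My first push towards the short stop only tilted the cell in the grip, and pictures showed it about 5 mm short.
2. I let go and pushed it onto the stop with closed fingers. I then gripped it again and pressed it onto the rail once more.
3. I lifted it out and lowered it into the hatch, after a side-view comparison showed the cell sat about 1.7 mm off-centre in the grip.

**Cell home in the corner:** the top camera put it at plate x ≈ 38.1 and y ≈ 36.4 mm, about 0.02 rad off square. The side camera gave x ≈ 37.0 and y ≈ 39.1 mm; the two disagree by up to 3 mm, about what the camera calibration allows. I relied on contact instead: force rose against the stop, and reached about 10 N against the rail. I did not push against the stop again after the second grip.

**At the end:**
- **Height:** the tool was at z = 141.7 mm against a planned 141.5, and the side view showed the line at the rim.
- **Force:** the wrist read only the cell's weight, about 2.5 N, with no steady sideways force, so I saw no sign of it pressing on the hatch.
- **Bystanders:** the bottles and the screwdriver looked unmoved in the side view.
- **Hatch centring:** I judged this from the side view only, because the arm blocks the top camera there.

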